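# Mirror a row of lab vessels into the tray for the far side of the bench

### The arm

A 6-joint arm with a two-finger parallel gripper is mounted at the origin on a cart in front of the work surface, level with it; the furniture and walls round the work are solid. World frame = base frame: x ahead of the robot, y to its left, z up, the work surface at z = 0. Lengths are in mm, angles in rad, forces in N, time in s.
With the tool pointing down it reaches from about 275 to 725 mm from the base axis. Payload 5.6 kg.
Tool frame: the origin (TCP) lies on the centre line of the jaws, within the pads' length; the fingertips stand 25 mm ahead of it and the grasp point (between the pads) lies 6 mm ahead of it; y points along the fingers, z is the direction in which the jaws open and shut, and the axes are right-handed (so a half turn about y gives the same grasp; the last joint's range is limited). The gripper opens to 85 mm and grips with 20 to 120 N. Pads are 22 mm wide; open, the fingers measure 114 mm over their backs; the gripper's body (76 mm by 85 mm) begins 54 mm behind the grasp point. The pads swing forward as they close: fully open they stand 13 mm farther back than shut.
Start: joints at [1.524, 0.255, 0.108, 0, -1.424, -0.285], TCP at [179.133, 520.004, 256.283] pointing down, gripper open.
Joint ranges: [-2.95, 2.95], [-1.21, 1.97], [-1.09, 1.5], [-2.87, 1.71], [-2.94, -0.07], [-3.05, 3.05]. Speed limits (rad/s): [2.57, 2.57, 3.14, 3.14, 3.14, 3.14].

### API

Orientations are given as a unit quaternion [w, x, y, z].
In Python, from plant import r gives the robot as it stands. The module is installed in compiled form; this text tells all that it offers. Calls block until the motion is done:
- r.goto(position, orientation): joint-space move of the TCP to a pose.
- r.move_linear(position, rot=None, vel=150, force_limit=None): straight line of the TCP; rot=None keeps the orientation; vel is the mean speed in mm/s. With force_limit (N) it stops when the force on the tool has changed by that much, and returns True; else False.
- r.set_joints(angles): joint-space move.
- r.grip(opening, effort=None): finger opening in mm; effort is the grip in N (None keeps the last); returns when the fingers have stopped.
- r.pause(seconds).
- r.solve_ik(position, orientation): joint angles nearest the present ones, or None.
- r.get_image(name): name is "side" or "top"; returns the picture (400x640x3 uint8, red, green, blue); there is no depth.
- r.camera_params(name): a dict with "mtx" (3x3 intrinsics, pixels), "rvec" (rotation vector, rad) and "tvec" (3), from world to camera coordinates, as OpenCV has them. Camera axes: x right, y down, z forward; pixel columns grow to the right and rows downward; lengths in mm; the calibration is good to about 2 mm. A picture is of the moment at which its call begins. camera_params takes no time and is no camera call.
A pose or a line that the arm cannot do raises r.MotionError and nothing moves.
- r.sign_off(): hands the job in, once; it reports no verdict.
Readings, each from a call of its own:
- r.read_time(): time.
- r.read_qpos(): joint angles.
- r.read_dq(): joint speeds.
- r.read_tau(): joint torques, N m.
- r.read_position(): TCP position.
- r.read_tool_rot(): TCP orientation.
- r.read_wrist_force(): force on the tool from outside, world axes, zero at the start.
- r.read_torque(): the same for the moment, N m.
- r.read_gripper_width(): finger opening in mm.
Only numpy, scipy, OpenCV 4.12 (cv2) and the standard library are available. Lean on these libraries where they do the work, as an engineer would, in place of code of your own. Each camera call takes 0.05 s, during which the arm holds its last target. There are 200 camera calls.

### The job

A colleague on the far side of the bench needs these four vessels in the order you see them now. Move all four from the grey cups on the aluminium rail into the wells of the white tray, one to a well, in reverse order: the vessel that is now at the left end of the rail, as seen from the robot, goes into the well at the right end of the tray, and so on along the row. Leave each standing upright on the floor of its well, and do not tip any of them over on the way.

Things in the scene. Friction and masses are not known exactly. Their poses are not given: they have to be found in the camera images.
- large_dropper: the larger amber dropper bottle with black cap and rubber bulb, 41 mm diameter, 120 mm tall, about 0.11 kg; loose. Its sides are straight from 5 to 56 mm above its foot, the shoulder narrows above. Origin: centre of its underside, z up along its axis
- small_dropper: the smaller amber dropper bottle with black cap and rubber bulb, 33 mm diameter, 98 mm tall, about 0.07 kg; loose. Its sides are straight from 5 to 41 mm above its foot, the shoulder narrows above. Origin: centre of its underside, z up along its axis
- spray: slim white spray bottle with white spray head, 33 mm diameter, 117 mm tall, about 0.05 kg; loose. Its sides are straight from 5 to 70 mm above its foot. Origin: centre of its underside, z up along its axis
- beaker: small clear glass beaker, open at the top, 51 mm diameter, 68 mm tall, about 0.05 kg; loose. Can be gripped across the outside (51 mm). Origin: centre of its underside, z up along its axis
- large_dropper_cup: fixed open square cup of plain grey plastic, 64 x 64 mm, 14 mm high, walls and floor 3 mm, standing on the rail: the one in which the larger dropper bottle stands at the start. It stays where it is when emptied. Origin: centre of its underside
- small_dropper_cup: fixed open square cup of plain grey plastic, 64 x 64 mm, 14 mm high, walls and floor 3 mm, standing on the rail: the one in which the smaller dropper bottle stands at the start. It stays where it is when emptied. Origin: centre of its underside
- spray_cup: fixed open square cup of plain grey plastic, 64 x 64 mm, 14 mm high, walls and floor 3 mm, standing on the rail: the one in which the spray bottle stands at the start. It stays where it is when emptied. Origin: centre of its underside
- beaker_cup: fixed open square cup of plain grey plastic, 64 x 64 mm, 14 mm high, walls and floor 3 mm, standing on the rail: the one in which the glass beaker stands at the start. It stays where it is when emptied. Origin: centre of its underside
- rail: fixed aluminium rail, 276 mm long (y), 70 mm wide (x), 8 mm thick, end stops 20 mm high, carrying the four grey cups in a row at y = +99, +33, -33 and -99 mm (shuffled); a vessel's foot is then 11 mm above the worktop. Origin: centre of its underside; +y along the row, roughly to the robot's left. Mind the yellow gas pipe across the back, 0.34 m up, 0.67 m ahead of the robot
- tray: fixed white plastic tray, 269 mm long (y; 291 mm over its end lips), 71 mm wide (x), 22 mm high, with four open wells in a row, centres at x = 0, y = +99, +33, -33 and -99 mm; each 61 mm square inside, walls 5 mm, floor 5 mm above the underside. It lies roughly left to right as seen from the robot. Origin: centre of its underside; +y along the row to the robot's left
Things that resemble listed ones, but are neither listed nor needed, are in the scene too. Leave any green look-alike of the beaker alone.

How it is judged (in metres and radians):
At the end, for the whole second after the job is handed in: Each vessel stands upright (within 0.1 rad), at rest, on the floor of the tray well that mirrors its starting place on the rail (leftmost to rightmost, second from left to second from right, and so on), its centre within 16 mm of the well's centre along and across the tray (((y of large_dropper_cup in the frame of rail between 0.079 and 0.119 m and y of large_dropper in the frame of tray between -0.115 and -0.083 m) or (y of large_dropper_cup in the frame of rail between 0.013 and 0.053 m and y of large_dropper in the frame of tray between -0.049 and -0.017 m) or (y of large_dropper_cup in the frame of rail between -0.053 and -0.013 m and y of large_dropper in the frame of tray between 0.017 and 0.049 m) or (y of large_dropper_cup in the frame of rail between -0.119 and -0.079 m and y of large_dropper in the frame of tray between 0.083 and 0.115 m)) and x of large_dropper in the frame of tray between -0.016 and 0.016 m and z of large_dropper in the frame of tray between 0.002 and 0.009 m and angle between each of large_dropper, small_dropper, spray, beaker's own z axis and vertical below 0.1 rad and linear speed of each of large_dropper, small_dropper, spray, beaker below 0.02 m/s and ((y of small_dropper_cup in the frame of rail between 0.079 and 0.119 m and y of small_dropper in the frame of tray between -0.115 and -0.083 m) or (y of small_dropper_cup in the frame of rail between 0.013 and 0.053 m and y of small_dropper in the frame of tray between -0.049 and -0.017 m) or (y of small_dropper_cup in the frame of rail between -0.053 and -0.013 m and y of small_dropper in the frame of tray between 0.017 and 0.049 m) or (y of small_dropper_cup in the frame of rail between -0.119 and -0.079 m and y of small_dropper in the frame of tray between 0.083 and 0.115 m)) and x of small_dropper in the frame of tray between -0.016 and 0.016 m and z of small_dropper in the frame of tray between 0.002 and 0.009 m and ((y of spray_cup in the frame of rail between 0.079 and 0.119 m and y of spray in the frame of tray between -0.115 and -0.083 m) or (y of spray_cup in the frame of rail between 0.013 and 0.053 m and y of spray in the frame of tray between -0.049 and -0.017 m) or (y of spray_cup in the frame of rail between -0.053 and -0.013 m and y of spray in the frame of tray between 0.017 and 0.049 m) or (y of spray_cup in the frame of rail between -0.119 and -0.079 m and y of spray in the frame of tray between 0.083 and 0.115 m)) and x of spray in the frame of tray between -0.016 and 0.016 m and z of spray in the frame of tray between 0.002 and 0.009 m and ((y of beaker_cup in the frame of rail between 0.079 and 0.119 m and y of beaker in the frame of tray between -0.115 and -0.083 m) or (y of beaker_cup in the frame of rail between 0.013 and 0.053 m and y of beaker in the frame of tray between -0.049 and -0.017 m) or (y of beaker_cup in the frame of rail between -0.053 and -0.013 m and y of beaker in the frame of tray between 0.017 and 0.049 m) or (y of beaker_cup in the frame of rail between -0.119 and -0.079 m and y of beaker in the frame of tray between 0.083 and 0.115 m)) and x of beaker in the frame of tray between -0.016 and 0.016 m and z of beaker in the frame of tray between 0.002 and 0.009 m); the robot touches nothing.
It fails at once if the larger dropper bottle is tipped over (angle between large_dropper's own z axis and vertical above 0.7 rad).
It fails at once if the smaller dropper bottle is tipped over (angle between small_dropper's own z axis and vertical above 0.7 rad).
It fails at once if the spray bottle is tipped over (angle between spray's own z axis and vertical above 0.7 rad).
It fails at once if the beaker is tipped over (angle between beaker's own z axis and vertical above 0.7 rad).
It also fails if it takes over 115 s, if anything falls off the work surface, if the arm or the gripper's body presses on something with over 40 N, if the wrist force passes 120 N, or if a joint passes its speed limit or range.

## Working session

There is one attempt and no reset: what is moved stays moved. The work goes in short steps, each a Python script; the robot and the scene stay as the last script left them, time stands still between calls to the robot, and variables do not carry over. Pictures are saved under pics/ and viewed, about 12 in all and at most 16, crops included, and the job is handed in when it is done.

```bash
mkdir -p pics; python3 - <<'E'
from plant import r
import cv2
for n in("top","side"):
    cv2.imwrite(f"pics/{n}0.png",cv2.cvtColor(r.get_image(n),cv2.COLOR_RGB2BGR))
    p=r.camera_params(n);R=cv2.Rodrigues(p["rvec"])[0];print(n,p["mtx"].tolist(),"pos",(-R.T@p["tvec"].reshape(3)).round(),R.round(3).tolist())
print(r.read_time(),r.read_tool_rot(),r.read_gripper_width())
E
```

```text
top [[437.04030004847544, 0.0, 322.76880530416986], [0.0, 437.04030004847544, 199.67714340459082], [0.0, 0.0, 1.0]] pos [ 286.  -33. 1089.] [[0.095, -0.995, -0.002], [-0.973, -0.093, -0.211], [0.21, 0.022, -0.977]]
side [[420.3385231495578, 0.0, 316.2373758845481], [0.0, 420.3385231495578, 199.4490957819724], [0.0, 0.0, 1.0]] pos [503. 844. 535.] [[-1.0, -0.012, -0.016], [0.008, 0.488, -0.873], [0.018, -0.873, -0.488]]
0.1 [ 0.11685052 -0.11670111 -0.69678389  0.69801076] 85.43543644255061
```

View pics/top0.png

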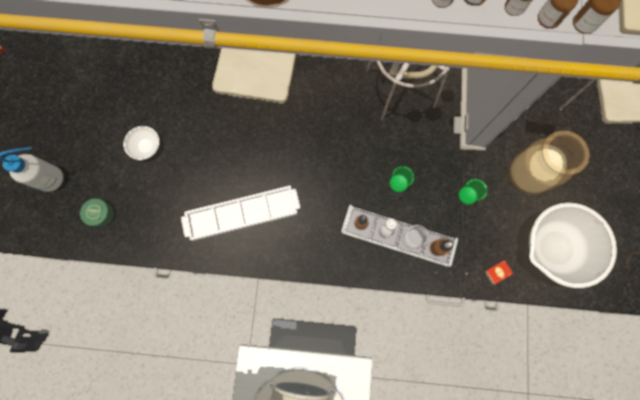

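View pics/side0.png

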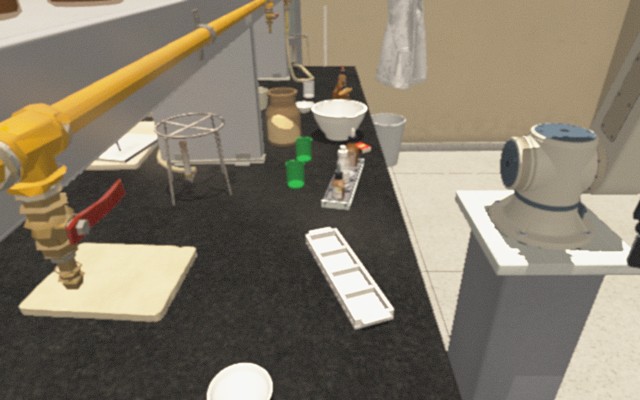

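The top view shows the tray at about (183–299, 188–238) px. The rail is at (343–457, 207–264) px, and from left to right it holds the small dropper (361,221), spray (389,228), beaker (414,237) and large dropper (441,246). The green look-alikes at (402,179) and (472,191) stay untouched. Next I'll take close crops.

```bash
python3 - <<'E'
import cv2
i=cv2.imread("pics/top0.png")
cv2.imwrite("pics/c1.png",cv2.resize(i[200:275,335:465],None,fx=6,fy=6,interpolation=cv2.INTER_CUBIC))
cv2.imwrite("pics/c2.png",cv2.resize(i[180:245,175:305],None,fx=6,fy=6,interpolation=cv2.INTER_CUBIC))
E
```

```text
(no output)
```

View pics/c1.png

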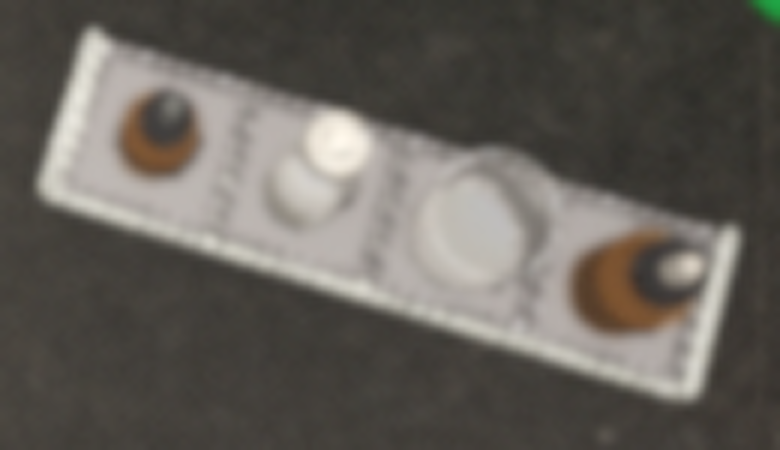

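View pics/c2.png

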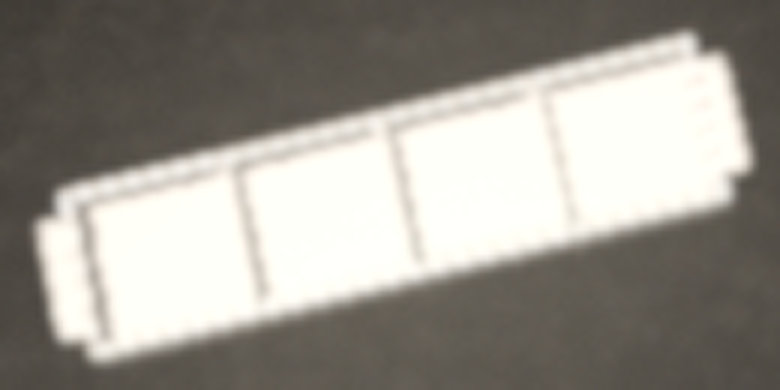

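```bash
cat > h.py <<'E'
from plant import r
import numpy as np, cv2
from scipy.optimize import least_squares
def back(uv,z,n="top"):
    p=r.camera_params(n);R=cv2.Rodrigues(p["rvec"])[0];t=np.array(p["tvec"]).reshape(3)
    c=-R.T@t;d=R.T@np.linalg.solve(p["mtx"],[*uv,1]);return (c+d*(z-c[2])/d[2])
def proj(P,n="top"):
    p=r.camera_params(n);return cv2.projectPoints(np.float64(P).reshape(-1,1,3),p["rvec"],p["tvec"],p["mtx"],None)[0].reshape(-1,2)
def fit(loc,z,uv,x0,n="top"):
    loc=np.float64(loc)
    def W(s):
        c,q=np.cos(s[2]),np.sin(s[2]);return np.c_[s[0]+c*loc[:,0]-q*loc[:,1],s[1]+q*loc[:,0]+c*loc[:,1],np.broadcast_to(z,len(loc))]
    s=least_squares(lambda s:(proj(W(s),n)-uv).ravel(),x0);return s.x,s.fun.reshape(-1,2)
def save(name,n="side",box=None,f=1):
    i=cv2.cvtColor(r.get_image(n),cv2.COLOR_RGB2BGR)
    if box: i=i[box[1]:box[3],box[0]:box[2]]
    cv2.imwrite("pics/"+name,cv2.resize(i,None,fx=f,fy=f,interpolation=cv2.INTER_CUBIC))
E
python3 - <<'E'
from h import *
cr=lambda a,o:(np.float64(a)+.5)/6-.5+o
rc=cr([(90,25),(40,200),(693,400),(740,228)],(335,200))
s,e=fit([(35,138),(-35,138),(-35,-138),(35,-138)],20,rc,[400,-200,0]);print("rail",s,e.round(1).tolist())
tc=cr([(62,188),(692,33),(730,203),(92,362)],(175,180))
t,e=fit([(35.5,134.5),(35.5,-134.5),(-35.5,-134.5),(-35.5,134.5)],22,tc,[400,100,0]);print("tray",t,e.round(1).tolist())
for n,uv,z in[("small",(173,105),109),("spray",(338,138),128),("large",(685,266),131),("beakertop",(495,213),79),("beakerbot",(472,233),14)]:
    P=back(cr(uv,(335,200)),z);c,q=np.cos(s[2]),np.sin(s[2]);d=P[:2]-s[:2];print(n,P.round(1),"rail frame",(c*d[0]+q*d[1]).round(1),(-q*d[0]+c*d[1]).round(1))
from scipy.spatial.transform import Rotation as Ro
q=r.read_tool_rot();print(Ro.from_quat([*q[1:],q[0]]).as_matrix().round(3))
for a in(0,45,90):
    yaw=np.radians(a)
E
```

```text
rail [ 4.46217693e+02 -2.05042326e+02 -2.09448483e-01] [[0.0, 1.4], [0.2, -1.2], [0.3, -0.6], [-0.6, 0.6]]
tray [4.65154265e+02 1.90951449e+02 3.42745723e-01] [[-0.3, 0.7], [0.1, 0.8], [0.3, -0.7], [-0.1, -0.7]]
small [ 465.9 -107.2  109. ] rail frame -1.1 99.8
spray [ 455.9 -167.6  128. ] rail frame 1.6 38.7
large [ 420.1 -296.4  131. ] rail frame -6.5 -94.8
beakertop [ 440.9 -236.8   79. ] rail frame 1.4 -32.1
beakerbot [ 441.7 -240.8   14. ] rail frame 3.0 -36.0
[[-0.945 -0.    -0.326]
 [ 0.326 -0.002 -0.945]
 [-0.    -1.     0.002]]
```

```bash
cat >> h.py <<'E'
from scipy.spatial.transform import Rotation as Ro
def world(s,x,y,z):
    c,q=np.cos(s[2]),np.sin(s[2]);return np.array([s[0]+c*x-q*y,s[1]+q*x+c*y,z])
def quat(yaw,tilt,jaw,sgn=1):
    """approach = forward(yaw) tilted from down by tilt; jaw 'row' or 'across' the frame of given yaw"""
    f=np.array([np.cos(yaw),np.sin(yaw),0]);l=np.array([-f[1],f[0],0])
    y=np.sin(tilt)*f-np.cos(tilt)*np.array([0,0,1.])
    z=sgn*(l if jaw=='row' else f)
    m=np.c_[np.cross(y,z),y,z];q=Ro.from_matrix(m).as_quat();return q[[3,0,1,2]],y
E
python3 - <<'E'
from h import *
cr=lambda a,o:(np.float64(a)+.5)/6-.5+o
rc=cr([(90,25),(40,200),(693,400),(740,228)],(335,200))
s,e=fit([(35,138),(-35,138),(-35,-138),(35,-138)],[20,0,0,20],rc,[400,-200,0]);print("rail",s.tolist(),e.round(1).tolist())
tc=cr([(62,188),(692,33),(730,203),(92,362)],(175,180))
t,e=fit([(35.5,134.5),(35.5,-134.5),(-35.5,-134.5),(-35.5,134.5)],[22,22,0,0],tc,[400,100,0]);print("tray",t.tolist(),e.round(1).tolist())
i=cv2.imread("pics/top0.png")[200:275,335:465];i=cv2.resize(i,None,fx=6,fy=6,interpolation=cv2.INTER_CUBIC)
a=np.linspace(0,6.3,40)
for x,y,rr,zs in[(0,99,16.5,(16,52)),(0,36,16.5,(16,81)),(2,-34,25.5,(11,79)),(-3,-97,20.5,(16,67))]:
    for z,c in zip(zs,((0,255,255),(255,255,0))):
        w=world(s,x,y,z);uv=proj(np.c_[w[0]+rr*np.cos(a),w[1]+rr*np.sin(a),0*a+z])
        cv2.polylines(i,[np.int32((uv-(335,200)+.5)*6-.5)],True,c,1)
for k in(99,33,-33,-99):
    for x,y in((32,32),(32,-32),(-32,-32),(-32,32)):
        cv2.circle(i,tuple(np.int32((proj(world(s,x,k+y,22))[0]-(335,200)+.5)*6-.5)),3,(0,0,255),1)
cv2.imwrite("pics/ov.png",i)
for n,uv in(("g1",(402,188)),("g2",(468,203))):print(n,back(uv,0))
for fr,nm in((s,"rail"),(t,"tray")):
  for k in(99,33,-33,-99):
    out=[]
    for tl,jw in((0,'across'),(.8,'row'),(.95,'row')):
      for sg in(1,-1):
        q,ax=quat(fr[2],tl,jw,sg);ok=[]
        for z in(50,170):
          j=r.solve_ik(world(fr,0,k,z)-6*ax,q);ok.append(None if j is None else np.round(j,1).tolist())
        out.append((tl,sg,'X' if None in ok else ok[0][3:]))
    print(nm,k,out)
E
```

```text
rail [447.3755668913488, -206.61815307356161, -0.20748759354171456] [[0.7, 1.1], [0.5, -0.4], [-1.2, -0.6], [0.1, 0.1]]
tray [466.6324631778805, 193.1584322535397, 0.34006520972139886] [[-1.1, -0.1], [-0.7, 0.2], [0.0, 0.4], [1.7, -0.4]]
g1 [ 570.69787373 -208.10785943    0.        ]
g2 [ 547.40867909 -377.45725766    0.        ]
rail 99 [(0, 1, [0.0, -0.9, 2.8]), (0, -1, [0.0, -0.9, -0.3]), (0.8, 1, 'X'), (0.8, -1, 'X'), (0.95, 1, 'X'), (0.95, -1, 'X')]
rail 33 [(0, 1, [0.0, -0.9, 3.0]), (0, -1, [0.0, -0.9, -0.2]), (0.8, 1, 'X'), (0.8, -1, 'X'), (0.95, 1, 'X'), (0.95, -1, 'X')]
rail -33 [(0, 1, 'X'), (0, -1, [0.0, -0.9, -0.0]), (0.8, 1, 'X'), (0.8, -1, 'X'), (0.95, 1, [-1.8, -0.6, 0.7]), (0.95, -1, [-1.8, -0.6, -2.4])]
rail -99 [(0, 1, [0.0, -0.9, -3.0]), (0, -1, [0.0, -0.9, 0.1]), (0.8, 1, [-1.2, -0.4, 0.0]), (0.8, -1, 'X'), (0.95, 1, [-1.6, -0.6, 0.6]), (0.95, -1, [-1.6, -0.6, -2.5])]
tray 99 [(0, 1, [0.0, -0.9, 2.6]), (0, -1, [0.0, -0.9, -0.5]), (0.8, 1, 'X'), (0.8, -1, 'X'), (0.95, 1, 'X'), (0.95, -1, 'X')]
tray 33 [(0, 1, [0.0, -0.9, 2.7]), (0, -1, [0.0, -0.9, -0.4]), (0.8, 1, 'X'), (0.8, -1, 'X'), (0.95, 1, 'X'), (0.95, -1, 'X')]
tray -33 [(0, 1, [0.0, -0.9, 2.8]), (0, -1, [0.0, -0.9, -0.3]), (0.8, 1, 'X'), (0.8, -1, 'X'), (0.95, 1, 'X'), (0.95, -1, 'X')]
tray -99 [(0, 1, [0.0, -0.9, 3.0]), (0, -1, [0.0, -0.9, -0.2]), (0.8, 1, 'X'), (0.8, -1, 'X'), (0.95, 1, 'X'), (0.95, -1, 'X')]
```

View pics/ov.png

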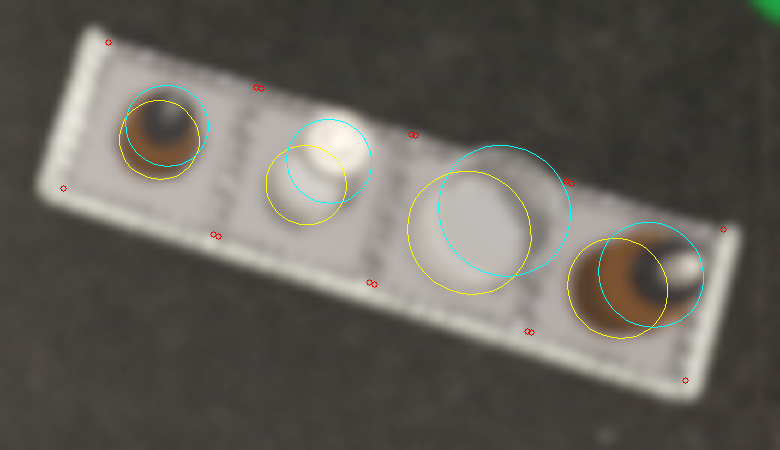

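Overlay: the yellow foot circles match the vessels to about 1–2 mm, at small (160,140), spray (307,185), beaker (470,232) and large (618,288). The large dropper is too tall for a purely vertical grip, because the palm is only 54 mm behind the grasp point. I'll scan which tilts the arm can reach.

```bash
cat >> h.py <<'E'
RAIL=np.array([447.4,-206.6,-.2075]);TRAY=np.array([466.6,193.2,.340])
E
python3 - <<'E'
from h import *
for jw,off in(('row',0),('across',0)):
 for fr,nm in((RAIL,"rail"),(TRAY,"tray")):
  for k in(99,33,-33,-99):
    out={}
    for tl in(-1.1,-.95,-.8,-.6,-.4,-.2,0,.2,.4,.6,.7):
      s=''
      for sg in(1,-1):
        if jw=='row': q,ax=quat(fr[2],tl,'row',sg)
        else: q,ax=quat(fr[2]+np.pi/2,tl,'row',sg)
        ok=all(r.solve_ik(world(fr,0,k,z)-6*ax,q) is not None for z in(50,170))
        s+='+-'[sg<0] if ok else '.'
      out[tl]=s
    print(jw,nm,k,out)
E
```

```text
row rail 99 {-1.1: '+-', -0.95: '+-', -0.8: '+-', -0.6: '+-', -0.4: '+-', -0.2: '+-', 0: '+-', 0.2: '+-', 0.4: '+-', 0.6: '..', 0.7: '..'}
row rail 33 {-1.1: '+-', -0.95: '+-', -0.8: '+-', -0.6: '+-', -0.4: '+-', -0.2: '+-', 0: '+-', 0.2: '+-', 0.4: '+-', 0.6: '..', 0.7: '..'}
row rail -33 {-1.1: '+-', -0.95: '+-', -0.8: '+-', -0.6: '+-', -0.4: '+-', -0.2: '+-', 0: '+-', 0.2: '+-', 0.4: '+-', 0.6: '..', 0.7: '+-'}
row rail -99 {-1.1: '+-', -0.95: '+-', -0.8: '+-', -0.6: '+-', -0.4: '+-', -0.2: '+-', 0: '+-', 0.2: '+-', 0.4: '+-', 0.6: '+-', 0.7: '+-'}
row tray 99 {-1.1: '+-', -0.95: '+-', -0.8: '+-', -0.6: '+-', -0.4: '+-', -0.2: '+-', 0: '+-', 0.2: '+-', 0.4: '.-', 0.6: '..', 0.7: '..'}
row tray 33 {-1.1: '+-', -0.95: '+-', -0.8: '+-', -0.6: '+-', -0.4: '+-', -0.2: '+-', 0: '+-', 0.2: '+-', 0.4: '+-', 0.6: '..', 0.7: '..'}
row tray -33 {-1.1: '+-', -0.95: '+-', -0.8: '+-', -0.6: '+-', -0.4: '+-', -0.2: '+-', 0: '+-', 0.2: '+-', 0.4: '+-', 0.6: '..', 0.7: '..'}
row tray -99 {-1.1: '+-', -0.95: '+-', -0.8: '+-', -0.6: '+-', -0.4: '+-', -0.2: '+-', 0: '+-', 0.2: '+-', 0.4: '+-', 0.6: '
[... 455 characters left out ...]
-99 {-1.1: '+-', -0.95: '+-', -0.8: '+-', -0.6: '+-', -0.4: '+-', -0.2: '+-', 0: '+-', 0.2: '+-', 0.4: '+-', 0.6: '+-', 0.7: '+-'}
across tray 99 {-1.1: '+-', -0.95: '+-', -0.8: '+-', -0.6: '+-', -0.4: '+-', -0.2: '+-', 0: '+-', 0.2: '+-', 0.4: '+.', 0.6: '+.', 0.7: '+-'}
across tray 33 {-1.1: '+-', -0.95: '+-', -0.8: '+-', -0.6: '+-', -0.4: '+-', -0.2: '+-', 0: '+-', 0.2: '+-', 0.4: '+.', 0.6: '+-', 0.7: '+-'}
across tray -33 {-1.1: '+-', -0.95: '+-', -0.8: '+-', -0.6: '+-', -0.4: '+-', -0.2: '+-', 0: '+-', 0.2: '+.', 0.4: '+-', 0.6: '+-', 0.7: '+-'}
across tray -99 {-1.1: '+-', -0.95: '+-', -0.8: '+-', -0.6: '+-', -0.4: '+-', -0.2: '+-', 0: '+-', 0.2: '+.', 0.4: '+-', 0.6: '+-', 0.7: '+-'}
```

```bash
cat >> h.py <<'E'
# name: rail(x,y), tray y, grasp height, tilt (+ leans right), dia
V=dict(large=((-1,-98.5),99,48,.9,41),small=((0,99),-99,44,-.75,33),spray=((0,36),-33,64,-.45,33),beaker=((2,-35),33,43,0,51))
def pose(fr,x,y,foot,g,tilt,sg,yawoff=0):
    q,ax=quat(fr[2]+np.pi/2+yawoff,tilt,'row',sg);return world(fr,x,y,foot+g)-6*ax,q
E
python3 - <<'E'
from h import *
for n,(p,ty,g,tl,d) in V.items():
  for sg in(1,-1):
    for foot in(165,11):
      for fr,x,y in((RAIL,*p),(TRAY,0,ty)):
        j=r.solve_ik(*pose(fr,x,y,foot,g,tl,sg));print(n,sg,foot,None if j is None else np.round(j,2).tolist())
E
```

```text
large 1 165 [-0.82, 0.58, 0.44, -0.76, -1.95, 0.52]
large 1 165 [0.25, 0.31, 0.05, -0.9, -1.48, 0.26]
large 1 11 [-0.82, 0.73, 0.29, -0.71, -1.71, 0.73]
large 1 11 [0.24, 0.51, -0.08, -0.95, -1.28, 0.54]
large -1 165 [-0.82, 0.58, 0.44, -0.76, -1.95, -2.62]
large -1 165 [0.25, 0.31, 0.05, -0.9, -1.48, -2.88]
large -1 11 [-0.82, 0.73, 0.29, -0.71, -1.71, -2.41]
large -1 11 [0.24, 0.51, -0.08, -0.95, -1.28, -2.6]
small 1 165 [0.48, 0.29, -0.39, 0.56, -1.45, -0.92]
small 1 165 [0.89, 0.29, -0.41, 0.64, -1.37, -0.84]
small 1 11 [0.46, 0.48, -0.58, 0.63, -1.13, -1.13]
small 1 11 [0.87, 0.47, -0.61, 0.74, -1.06, -1.09]
small -1 165 [0.48, 0.29, -0.39, 0.56, -1.45, 2.23]
small -1 165 [0.89, 0.29, -0.41, 0.64, -1.37, 2.3]
small -1 11 [0.46, 0.48, -0.58, 0.63, -1.13, 2.01]
small -1 11 [0.87, 0.47, -0.61, 0.74, -1.06, 2.05]
spray 1 165 [0.24, 0.15, -0.31, 0.41, -1.33, -0.6]
spray 1 165 [0.89, 0.23, -0.21, 0.39, -1.39, -0.67]
spray 1 11 [0.23, 0.3, -0.58, 0.5, -0.96, -0.79]
spray 1 11 [0.88, 0.36, -0.47, 0.45, -1.03, -0.83]
spray -1 165 [0.24, 0.15, -0.31, 0.41, -1.33, 2.55]
spray -1 165 [0.89, 0.23, -0.21, 0.39, -1.39, 2.47]
spray -1 11 [0.23, 0.3, -0.58, 0.5, -0.96, 2.36]
spray -1 11 [0.88, 0.36, -0.47, 0.45, -1.03, 2.31]
beaker 1 165 [-0.19, 0.18, -0.09, 0.0, -1.29, -0.02]
beaker 1 165 [0.77, 0.19, -0.08, 0.0, -1.3, -0.43]
beaker 1 11 [-0.19, 0.32, -0.34, 0.0, -0.91, -0.02]
beaker 1 11 [0.77, 0.32, -0.33, 0.0, -0.91, -0.43]
beaker -1 165 None
beaker -1 165 [0.77, 0.19, -0.08, 0.0, -1.3, 2.72]
beaker -1 11 None
beaker -1 11 [0.77, 0.32, -0.33, 0.0, -0.91, 2.72]
```

```bash
cat >> h.py <<'E'
def pick(n,first=False,dz=0):
    (x,y),ty,g,tl,d=V[n]
    a,q=pose(RAIL,x,y,165,g,tl,1)
    if first: r.goto(*pose(TRAY,0,-33,165,g,tl,1))
    r.grip(min(d+24,82))
    r.move_linear(a,q,vel=250)
    b,_=pose(RAIL,x,y,11+dz,g,tl,1)
    hit=r.move_linear(b,vel=110,force_limit=8);print("descend hit",hit,(r.read_position()-b).round(1))
    r.grip(d-12,effort=30);print("width",round(r.read_gripper_width(),1),"F",np.round(r.read_wrist_force(),1),"t",round(r.read_time(),1))
def lift(n):
    (x,y),ty,g,tl,d=V[n]
    r.move_linear(pose(RAIL,x,y,165,g,tl,1)[0],vel=120);r.pause(.2)
    print("lifted width",round(r.read_gripper_width(),1),"F",np.round(r.read_wrist_force(),2),"t",round(r.read_time(),1))
def place(n,ox=0,oy=0):
    (x,y),ty,g,tl,d=V[n];a,q=pose(TRAY,ox,ty+oy,165,g,tl,1)
    r.move_linear(a,q,vel=220)
    r.move_linear(pose(TRAY,ox,ty+oy,20,g,tl,1)[0],vel=120)
    hit=r.move_linear(pose(TRAY,ox,ty+oy,4,g,tl,1)[0],vel=25,force_limit=3)
    c=r.read_position();print("hit",hit,"foot",round(c[2]-a[2]+165,1),"F",np.round(r.read_wrist_force(),1))
def release(n,away=True):
    (x,y),ty,g,tl,d=V[n]
    r.grip(d+16);c=np.array(r.read_position())
    r.move_linear(c+[0,0,150],vel=180);print("t",round(r.read_time(),1))
E
python3 - <<'E'
from h import *
pick("large",first=True)
save("g1.png","top",(300,180,540,330),3)
E
```

```text
descend hit False [ 0.2 -0.3  0.7]
width 39.0 F [-0.8 -0.8  3.8] t 6.1
```

View pics/g1.png

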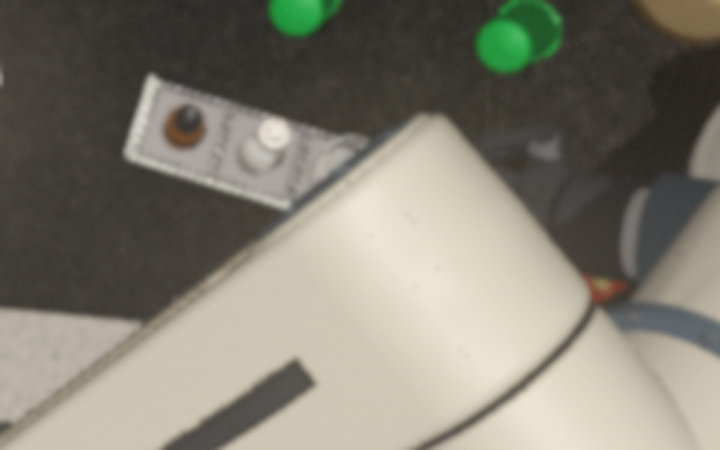

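The arm hides the large dropper in the top view. The others still stand, at (185,127), (265,145) and (340,155) px. The width of 39 mm says it is held, so I'll lift and check with the side camera.

```bash
python3 - <<'E'
from h import *
lift("large")
(x,y),ty,g,tl,d=V["large"]
a,q=pose(TRAY,0,99,165,g,tl,1);r.move_linear(a,q,vel=220)
save("g2.png","side",(200,60,520,340),2.4)
E
```

```text
lifted width 39.3 F [-0.11  0.04 -0.84] t 7.8
```

View pics/g2.png

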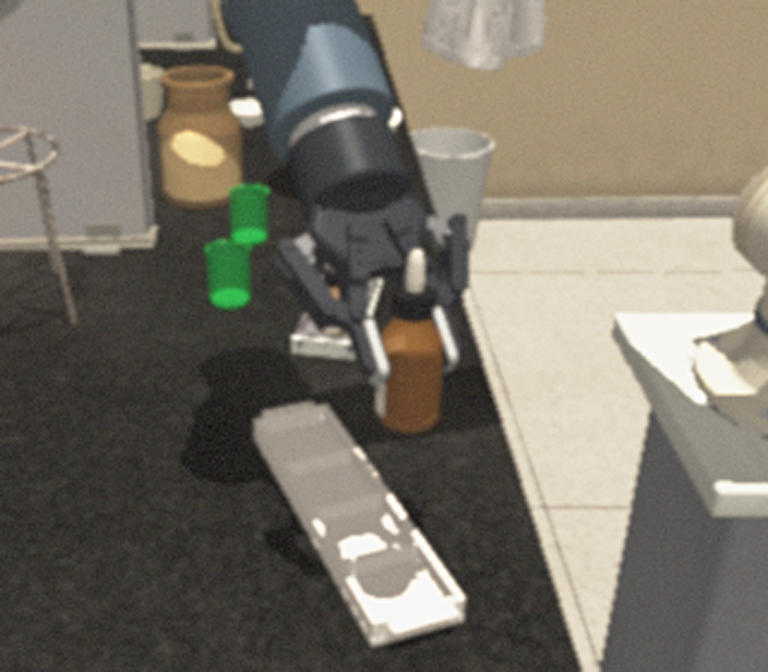

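The side view shows the large dropper held upright at (412,370) px. The tray is clear below it and the rail vessels are undisturbed, so I'll place it.

```bash
python3 - <<'E'
from h import *
place("large");release("large")
pick("small");lift("small")
(x,y),ty,g,tl,d=V["small"]
a,q=pose(TRAY,0,-99,165,g,tl,1);r.move_linear(a,q,vel=220)
save("g3.png","side",(200,60,520,340),2.4)
E
```

```text
hit True foot 5.6 F [ 0.4 -0.5  4.3]
t 14.1
descend hit False [0.4 0.2 0.5]
width 31.2 F [-1.   0.7  2.9] t 18.1
lifted width 31.4 F [ 0.26  0.54 -0.61] t 19.7
```

View pics/g3.png

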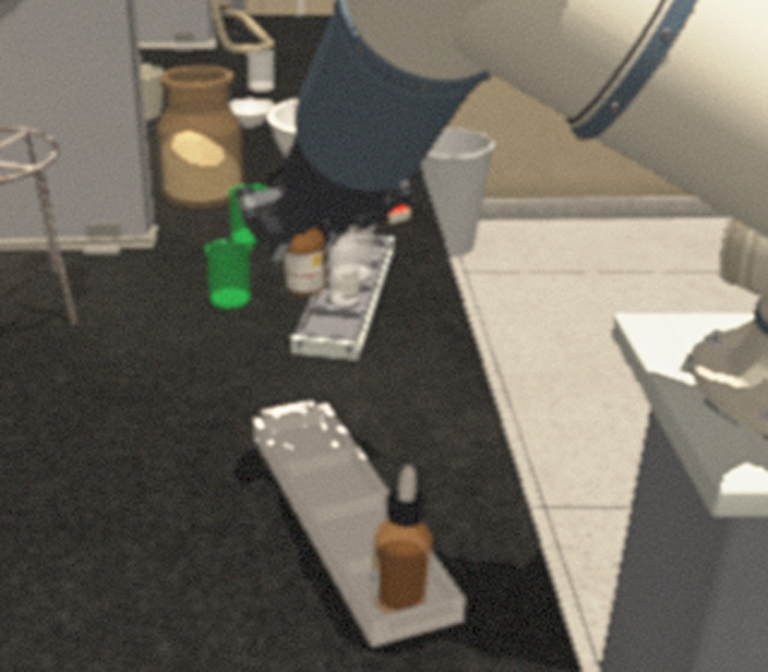

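The large dropper stands in the left well at (402,570) px. The small one hangs upright at (305,265) px, and the spray and beaker are untouched. I'll place the small dropper and carry on with the spray.

```bash
python3 - <<'E'
from h import *
place("small");release("small")
pick("spray");lift("spray")
(x,y),ty,g,tl,d=V["spray"]
a,q=pose(TRAY,0,-33,165,g,tl,1);r.move_linear(a,q,vel=220)
save("g4.png","side",(200,60,520,340),2.4)
E
```

```text
hit True foot 5.4 F [-0.7 -0.2  4.8]
t 24.4
descend hit False [0.4 0.1 0.5]
width 32.3 F [-0.3  0.2  2.5] t 27.8
lifted width 31.8 F [ 0.21 -0.13  0.08] t 29.4
```

View pics/g4.png

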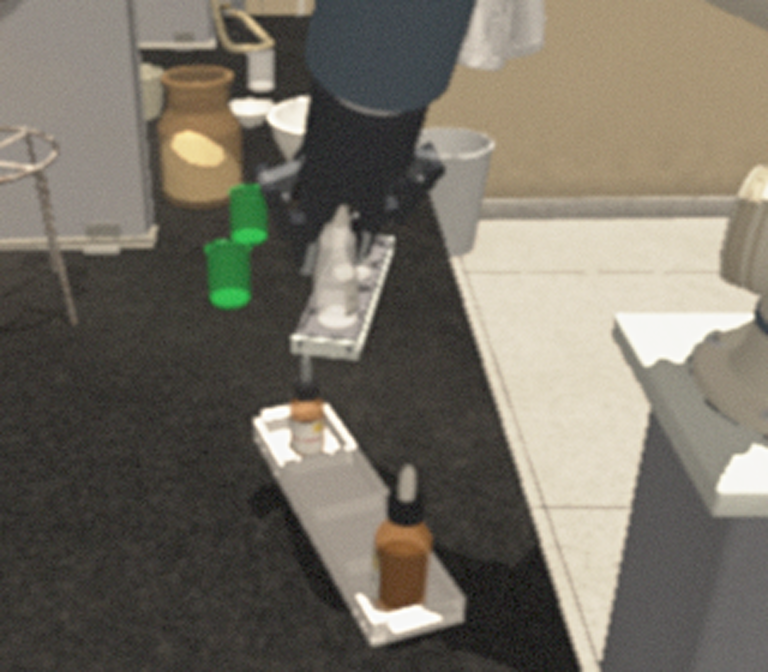

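The small dropper stands in the right well at (307,430) px. The spray is held upright at (338,275) px. I'll place it and pick the beaker.

```bash
python3 - <<'E'
from h import *
place("spray");release("spray")
pick("beaker");lift("beaker")
(x,y),ty,g,tl,d=V["beaker"]
a,q=pose(TRAY,0,33,165,g,tl,1);r.move_linear(a,q,vel=220)
save("g5.png","side",(200,60,520,340),2.4)
E
```

```text
hit True foot 5.2 F [-1.5  0.3  3. ]
t 34.6
descend hit False [ 0.5 -0.1  0.6]
width 49.3 F [-1.7  1.4  4.9] t 38.6
lifted width 49.8 F [-0.29  0.3  -0.01] t 40.3
```

View pics/g5.png

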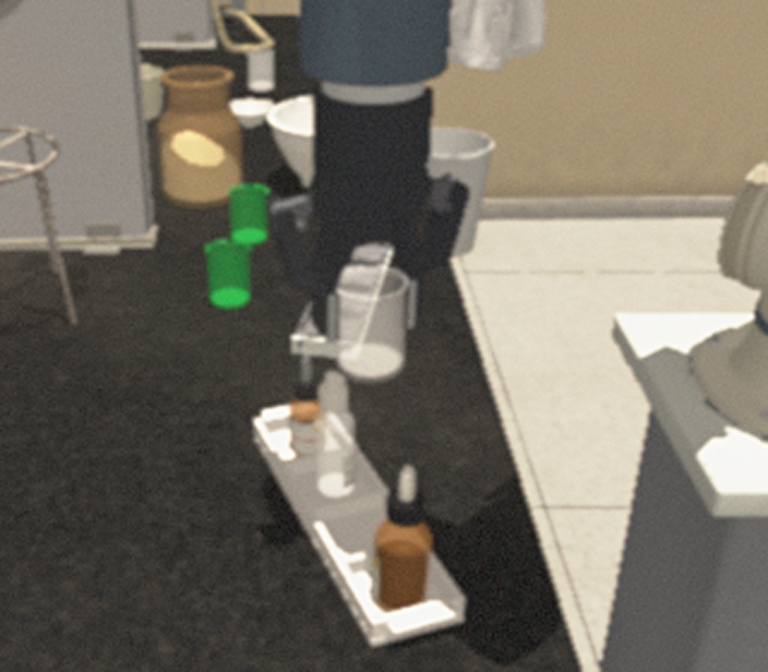

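The beaker is held upright at (370,330) px and the spray stands in its well at (335,460) px. The beaker has only about 5 mm of play, so I'll check the tray fit and the large dropper's seat by overlay first.

```bash
python3 - <<'E'
from h import *
i=cv2.cvtColor(r.get_image("side"),cv2.COLOR_RGB2BGR)[210:340,290:410];i=cv2.resize(i,None,fx=5,fy=4.6,interpolation=cv2.INTER_CUBIC)
px=lambda P:np.int32((proj(P,"side")-(290,210)+.5)*(5,4.6))
a=np.linspace(0,6.3,40)
def poly(P,c):cv2.polylines(i,[px(P)],True,c,1)
for k in(99,33,-33,-99):poly([world(TRAY,x,k+y,22) for x,y in((30.5,30.5),(30.5,-30.5),(-30.5,-30.5),(-30.5,30.5))],(0,0,255))
for y,rr,z in((99,20.5,5),(99,20.5,61),(-99,16.5,46),(-33,16.5,5),(-33,16.5,75)):
    w=world(TRAY,0,y,z);poly(np.c_[w[0]+rr*np.cos(a),w[1]+rr*np.sin(a),0*a+z],(255,160,0))
cv2.imwrite("pics/ov2.png",i)
E
```

View pics/ov2.png

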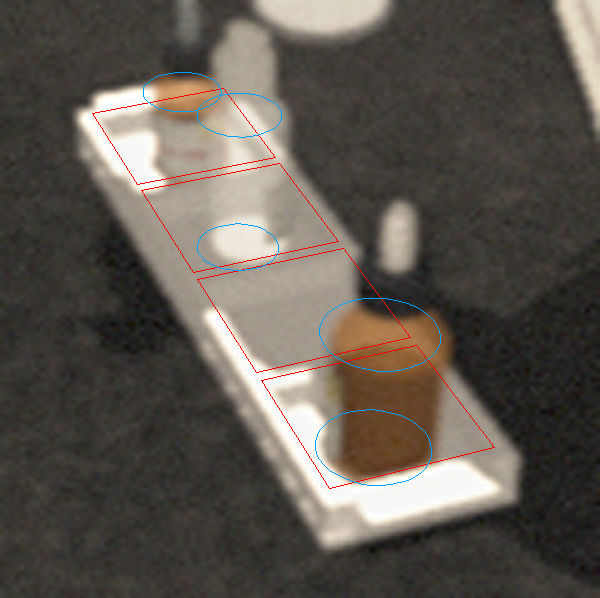

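```bash
python3 - <<'E'
from h import *
im=cv2.cvtColor(r.get_image("side"),cv2.COLOR_RGB2BGR)[220:335,295:400];i=cv2.resize(im,None,fx=5,fy=5,interpolation=cv2.INTER_CUBIC);j=i.copy()
px=lambda P:np.int32((proj(P,"side")-(295,220)+.5)*5)
def poly(P,c):cv2.polylines(j,[px(P)],True,c,1)
for z,c in((22,(0,0,255)),(0,(0,255,0))):poly([world(TRAY,x,y,z) for x,y in((35.5,134.5),(35.5,-134.5),(-35.5,-134.5),(-35.5,134.5))],c)
cv2.imwrite("pics/ov3.png",cv2.resize(np.hstack([i,j]),(800,438)))
E
```

```text
(no output)
```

View pics/ov3.png

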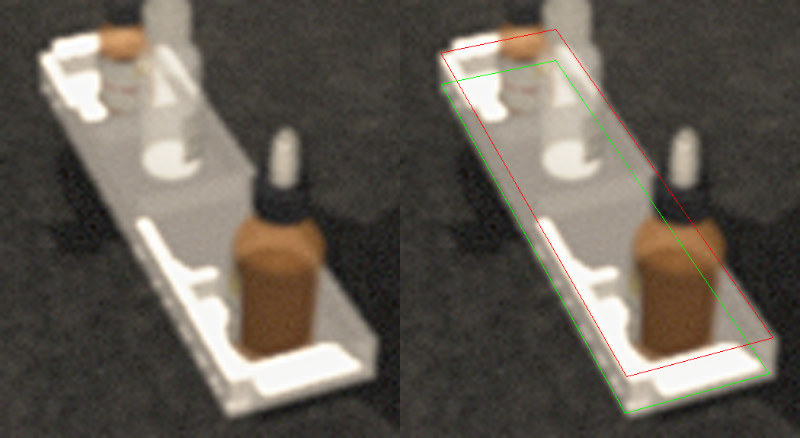

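The tray fit agrees with the side view to about 1–2 mm. The left-end top corner is at (232,378) seen and (227,375) predicted. The large dropper sits about 4 mm off-centre, which is within tolerance. Placing the beaker.

```bash
python3 - <<'E'
from h import *
place("beaker",0,1)
save("g6.png","side",(290,200,410,340),4)
E
```

```text
hit True foot 5.6 F [-0.3  0.5  5. ]
```

The foot is at 5.6 mm, so it is on the well floor. I'll release, retreat and look.

```bash
python3 - <<'E'
from h import *
release("beaker")
r.set_joints([1.524,.255,.108,0,-1.424,-.285])
r.pause(.5)
a=r.get_image("side")[205:340,285:415];b=r.get_image("top")[175:245,170:310]
i=np.vstack([cv2.resize(a,(520,540),interpolation=cv2.INTER_CUBIC)]);j=cv2.resize(b,(800,400),interpolation=cv2.INTER_CUBIC)
o=j.copy();t=np.linspace(0,6.3,40)
for y,rr,zs in((99,20.5,(5,61)),(33,25.5,(5,73)),(-33,16.5,(5,75)),(-99,16.5,(5,46))):
  for z in zs:
    w=world(TRAY,0,y,z);uv=proj(np.c_[w[0]+rr*np.cos(t),w[1]+rr*np.sin(t),0*t+z])
    cv2.polylines(o,[np.int32((uv-(170,175)+.5)*(800/140,400/70))],True,(255,0,0) if z==5 else (0,0,255),1)
cv2.imwrite("pics/f1.png",i[...,::-1]);cv2.imwrite("pics/f2.png",o[...,::-1])
print(r.read_time(),r.read_wrist_force())
E
```

```text
t 46.2
48.325 [-0.60233898 -1.20067002 -0.15579611]
```

View pics/f1.png

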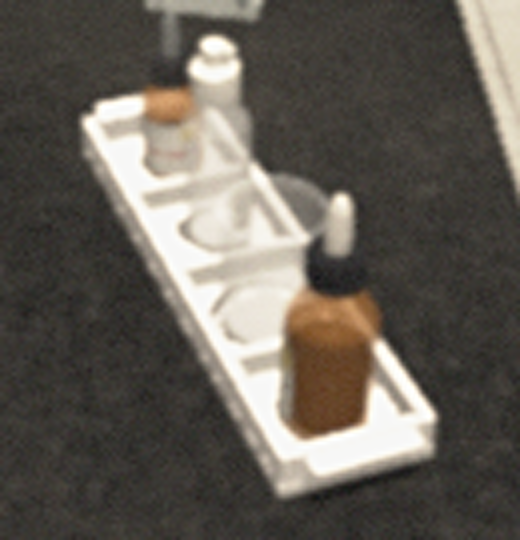

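View pics/f2.png

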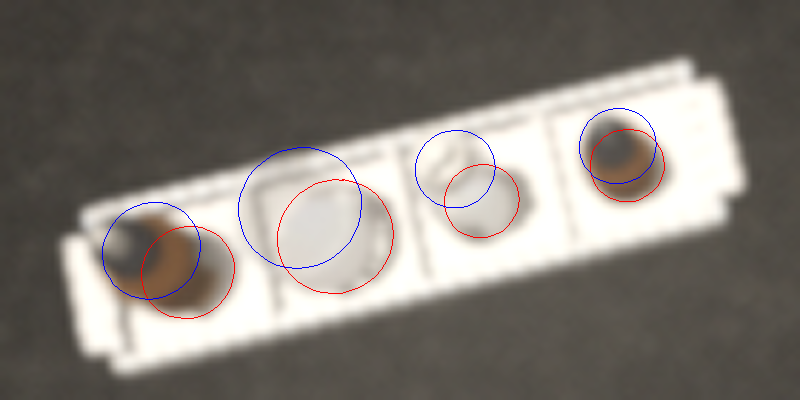

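Both views show one upright vessel per well. The feet sit within a few mm of the predicted circles: large (187,272), beaker (335,237), spray (482,201) and small (627,165) px. The arm is parked clear, so I'm handing in.

```bash
python3 -c "
from plant import r
r.sign_off();print(r.read_time())"
```

```text
the job is handed in; nothing more can be done
the job is handed in; nothing more can be done
```

All four vessels are in the tray in reverse order, and I handed the job in at about 48 s of the 115 s allowed. On the rail the order from left to right was small dropper, spray, beaker, large dropper. In the tray it is now large dropper, beaker, spray, small dropper.

- **Grip:** I gripped across the row. For the two droppers and the spray I tilted the tool so the palm cleared their tops. The beaker was gripped straight down.
- **Placing:** Each vessel stopped on contact with its foot at 5.2–5.6 mm, against a well floor at 5 mm.
- **Final check:** After the arm was parked clear, both cameras showed every vessel upright, one to a well, with feet within a few mm of the well centres. The green look-alikes were left alone.
- **Disagreement:** During the job, the side view put the large dropper about 4 mm off-centre towards the robot. The final top-view overlay showed it closer to centre. Either way it is inside the 16 mm tolerance.

The sign-off reports no verdict, so I have no confirmation beyond these checks.

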